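# Clip the red room key onto the key stand's snap hook

### The arm

A 6-joint arm with a two-finger parallel gripper is mounted at the origin on the work surface. World frame = base frame: x ahead of the robot, y to its left, z up, the work surface at z = 0. Lengths are in m, angles in rad, forces in N, time in s.
With the tool pointing down it reaches from about 0.35 to 0.975 m from the base axis. Payload 4.9 kg.
Tool frame: the origin (TCP) lies midway between the tips of the shut fingers; the grasp point (between the pads) lies 19 mm behind it; z points along the fingers, y is the direction in which the jaws open and shut (so a half turn about z gives the same grasp; the last joint's range is limited). The gripper opens to 85 mm and grips with 20 to 120 N. Pads are 22 mm wide; open, the fingers measure 114 mm over their backs; the gripper's body (76 mm by 85 mm) begins 54 mm behind the grasp point. The pads swing forward as they close: fully open they stand 13 mm farther back than shut.
Start: joints at [1.222, 0.053, 1.613, -0, 1.476, -0.119], TCP at [0.142, 0.609, 0.231] pointing down, gripper open.
Joint ranges: [-3.01, 3.01], [-1.01, 2.22], [0.06, 2.58], [-1.02, 4.17], [0.09, 2.62], [-3.14, 3.14]. Speed limits (rad/s): [2.57, 2.57, 3.14, 3.14, 3.14, 3.14].

### API

Orientations are given as a unit quaternion [w, x, y, z].
In Python, from plant import manip gives the robot as it stands. The module is installed in compiled form; this text tells all that it offers.
- The arm moves only by the tool move_arm, never from a script. Its argument "rows" is a list of rows, each an object of numbers: "tx", "ty", "tz": the shift along the tool's x, y, z in m; "ax", "ay", "az": the turn, a rotation vector about the tool's x, y, z in degrees; "jaw": the closure in counts, from 0 (fully open) to 255 (shut). In form: [{"tx": .., "ty": .., "tz": .., "ax": .., "ay": .., "az": .., "jaw": ..}, ...]. A call has 1 to 12 rows; each row shifts and turns the pose as measured when the row begins, along the tool's axes as they then stand; what a row does not reach is not made up. A row lasts 1/10 s, in which the tool goes at most 50 mm and 8.59 degrees, less where a joint would pass 70% of its speed; a pose out of reach is approached as far as the arm can. A call with a gripper value outside its range is refused whole. The fingers move at their own pace and stop on an object; the grip force is fixed at half the most. Time passes only in rows, so rows that do not move let the fingers close. It gives the time, the measured TCP pose, the force and the opening at its end, in the units of the state.
- manip.state(): the state, without advancing time (a new reading comes with each control period).
- manip.grab_frame(name): name is "scene" or "top" or "wrist"; returns a dict with "color" (400x640x3 uint8, red, green, blue), "intrinsics" (3x3 intrinsics, pixels), "R" (3x3) and "t" (3): a world point X has camera coordinates R X + t. Camera axes: x right, y down, z forward; pixel columns grow to the right and rows downward; lengths in m; the calibration is good to about 2 mm. A picture is of the moment at which its call begins. There is no depth.
- manip.job_done(): hands the job in, once; it reports no verdict.
The state is a dict: "time": time; "joint_pos": joint angles; "joint_vel": joint speeds; "joint_efforts": joint torques, N m; "tool_pos": TCP position; "tool_rot": TCP orientation; "contact_force": force on the tool from outside, world axes, zero at the start; "ft_torque": the same for the moment, N m; "gripper_width": opening from 0.0 (shut) to 1.0 (fully open).
Only numpy, scipy, OpenCV 4.12 (cv2) and the standard library are available. Lean on these libraries where they do the work, as an engineer would, in place of code of your own. Each camera call takes 0.05 s, during which the arm holds its last target.

### The job

Clip the red room key onto the brass snap hook of the key stand: push the key's eye against the hook's sprung gate until it passes inside and the gate snaps shut behind it, then let go so that the key hangs freely from the hook (it may swing a little). Do not bump the stand or its lamp with the gripper or arm, and leave the blue key, the tea-light glass, the book and the mug where they are.

Things in the scene. Friction and masses are not known exactly. Their poses are not given: they have to be found in the camera images.
- red_key_center (a point): Red room key lying flat, rigid, 60 g: red fob 64 x 28 x 16 mm (its x, y, z), brass wire eye on the +x end, thin steel key blade on the other (8 x 4 mm, out to x = -65 mm). Point: fob's centre, 8 mm above the desk. x points to the eye, y across the fob, z up when lying. Grasp it across its 28 mm width.
- red_key_eye (a point): Middle of the crossbar at the far end of the red key's eye, 72 mm along +x from the fob's centre, same axes. The eye is a rigid loop of 5 mm wire in the fob's xy plane, 33 mm wide outside, its opening 23 mm wide and 37 mm long between crossbar (along y, straight for 18 mm) and fob.
- blue_key_center (a point): Blue room key lying flat, rigid, 60 g: blue fob 64 x 28 x 16 mm (its x, y, z), brass wire eye on the +x end, thin steel key blade on the other (8 x 4 mm, out to x = -65 mm). Point: fob's centre, 8 mm above the desk. Leave it alone.
- hook: Brass snap hook, fixed to the stand: a flat loop of 7 mm wire in its xz plane. Origin: on the gate's line at the opening, 215 mm up. x: the way to push the eye in, away from the robot and 35 deg upwards; y level; z along the gate to its hinge, up and leaning 35 deg back. Clear inside: x 2 to 38, z -22 to 19 mm. A crossbar pushed along x at z -9 to 2 mm clears the gate's tip at x 21 to 28 and meets the back at 36.
- hook_nose (a point): Round tip of the hook's nose (7 mm wire), 17 mm below the hook's origin along the hook's -z, same axes. The gate closes against it; the key finally hangs in the bend just behind it.
- gate (a joint): Angle of the hook's steel gate (4 mm thick, hinge at z = +17 mm, free end at z = -12 mm in the hook's frame): 0 shut, grows as it swings inwards (hook's +x) to 1.25 rad; it cannot swing outwards. A spring shuts it: about 1 N at its tip to begin, 4 N fully open.
- stand: Fixed key stand. Origin on the desk straight below the hook's origin; x level, away from the robot, the way the hook faces; y left; z up. Wooden foot 100 x 190 x 14 mm centred at x = 105 mm. Two 10 mm brass posts at x = 115, y = +-65 mm, joined by a crossbar at z = 245 mm that carries the hook; at z = 363 mm they bend forward to the lamp.
- lamp (a point): Centre of the stand's lamp bar, 50 x 150 x 16 mm (stand's x, y, z), at x = -45, z = 363 mm in the stand's frame (underside 354 mm up). It overhangs the space before the hook, so an upright hand does not fit: tilt the hand about 35 deg, fingers pointing forward and down, holding the key in line with the hook's x.
- tealight: Amber tea-light glass, 60 mm across, 55 mm high, origin at the centre of its underside. To be left alone.
- book: Small closed green book lying flat, 150 x 100 x 24 mm, origin at the centre of its underside. To be left alone.
- mug: White mug, 80 mm across, 90 mm high, handle at its +y side, origin at the centre of its underside. To be left alone.
Things that resemble listed ones, but are neither listed nor needed, are in the scene too. There is more than one size of the part that bears red_key_center; the job needs the middle-sized.

How it is judged:
On the way, in this order (a step that is already met when the one before it is completed fails the run):
1. the red key is lifted off the desk (height (world z) of red_key_center above 0.06 m), for 0.2 s.
2. the red key's eye has pushed the gate open (value of joint gate above 0.4 rad and contact force between red_key and gate above 0.2 N and x of red_key_eye in the frame of hook above 0.005 m).
3. the eye is inside the hook and the gate has shut behind it (x of red_key_eye in the frame of hook between 0.002 and 0.042 m and z of red_key_eye in the frame of hook between -0.025 and 0.022 m and y of red_key_eye in the frame of hook between -0.014 and 0.014 m and value of joint gate below 0.12 rad), for 0.2 s.
At the end, for the whole second after the job is handed in: The crossbar of the red key's eye is inside the snap hook (in the hook's frame x 2 to 42 mm, z -25 to +22 mm, y within 14 mm), the gate is shut behind it (under 0.12 rad), and the key hangs free below it, clear of the desk (fob centre 90 to 200 mm up). It may still swing (all of step 3 and height (world z) of red_key_center between 0.09 and 0.2 m); the robot touches nothing.
It fails at once if the blue key moved by more than 20 mm (distance of blue_key_center from where it was at the start of the episode above 0.02 m).
It fails at once if the tea-light glass moved by more than 20 mm (distance of tealight from where it was at the start of the episode above 0.02 m).
It fails at once if the book moved by more than 20 mm (distance of book from where it was at the start of the episode above 0.02 m).
It fails at once if the mug moved by more than 20 mm (distance of mug from where it was at the start of the episode above 0.02 m).
It fails at once if the arm or gripper bumps the stand, its lamp or hook with more than 8 N (contact force between any of the arm, the fingers and stand above 8 N).
It also fails if it takes over 54 s, if anything falls off the work surface, if the arm or the gripper's body presses on something with over 40 N, if the wrist force passes 120 N, or if a joint passes its speed limit or range.

## Working session

There is one attempt and no reset: what is moved stays moved. The work goes in short steps, Python scripts to look and compute and a tool call to move; the robot and the scene stay as the last step left them, time stands still between calls to the robot, and variables do not carry over. Pictures are saved under pics/ and viewed, and the job is handed in when it is done.

Besides the shell and the picture viewer there is one more tool, called after "Request:" as name([rows], argument=value, ...), one row to a line, values as JSON. move_arm: Moves the arm, as the interface text tells. Its arguments: {"type":"object","properties":{"rows":{"type":"array"}},"required":["rows"]}

```bash
mkdir -p pics
python3 - <<'E'
from plant import manip
import cv2,numpy as np
s=manip.state();print(s)
for n in["scene","top","wrist"]:
    f=manip.grab_frame(n);cv2.imwrite(f"pics/{n}0.png",f["color"][:,:,::-1])
    np.savez(f"pics/{n}0.npz",**f);print(n,f["intrinsics"].tolist(),f["R"].round(3).tolist(),f["t"].round(3).tolist())
E
```

```text
{'time': 0.0, 'joint_pos': array([ 1.22200707e+00,  5.33572119e-02,  1.61431957e+00, -9.39567718e-06,
        1.47602455e+00, -1.18995075e-01]), 'joint_vel': array([-0.00028031, -0.0003661 , -0.00221604,  0.00066715,  0.00078253,
        0.00047729]), 'joint_efforts': array([-1.01888570e-03, -3.93691671e+01, -3.70169950e+01, -8.96865072e-05,
        6.87075168e-03,  1.77015232e-05]), 'tool_pos': array([0.14213917, 0.60796413, 0.23004755]), 'tool_rot': array([-2.39810160e-04,  1.14643947e-01,  9.93406087e-01, -1.02671392e-03]), 'contact_force': array([-0.37417456, -0.15964996,  0.43655106]), 'ft_torque': array([ 0.03907309,  0.02546354, -0.05862566]), 'gripper_width': 1.0002875226644938}
scene [[399.0131891102825, 0.0, 314.6047854099315], [0.0, 399.0131891102825, 200.43520516501403], [0.0, 0.0, 1.0]] [[0.865, 0.501, 0.015], [0.404, -0.68, -0.612], [-0.297, 0.535, -0.791]] [-0.482, -0.118, 1.42]
top [[424.74480016725244, 0.0, 319.6806667810676], [0.0, 424.74480016725244, 201.81532921715808], [0.0, 0.0, 1.0]] [[0.016, -1.0, -0.002], [-0.975, -0.015, -0.22], [0.22, 0.006, -0.976]] [-0.033, 0.588, 1.344]
wrist [[341.54425522143737, 0.0, 319.3643108460123], [0.0, 341.54425522143737, 198.45999364999489], [0.0, 0.0, 1.0]] [[0.228, 0.974, -0.002], [0.92, -0.215, 0.327], [0.318, -0.076, -0.945]] [-0.625, -0.042, 0.381]
```

View pics/scene0.png

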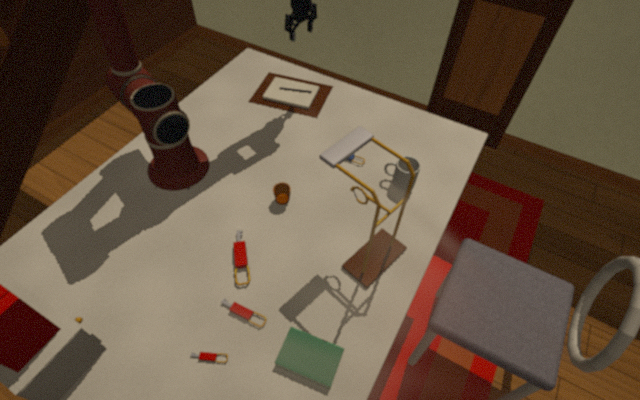

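View pics/top0.png

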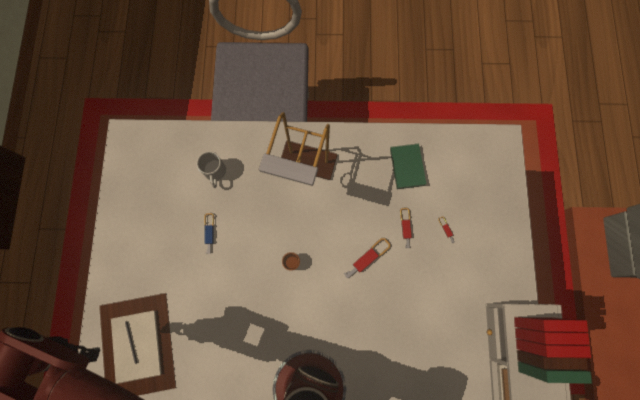

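View pics/wrist0.png

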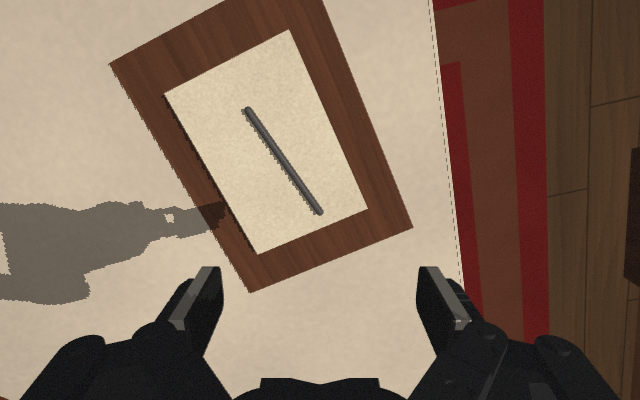

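The top view shows three red keys: a large one at (368,257), a middle one at (406,226) and a small one at (446,228). The blue key is at (209,233), the stand's lamp at (289,168) and the foot at (310,160). I'll measure these next.

```bash
cat > h.py <<'E'
import numpy as np,cv2
from scipy.spatial.transform import Rotation as Ro
def load(n): return dict(np.load(f"pics/{n}.npz"))
def ray(f,u,v):
    d=np.linalg.inv(f["intrinsics"])@np.array([u,v,1.]);R=f["R"];o=-R.T@f["t"];d=R.T@d
    return o,d/np.linalg.norm(d)
def onz(f,u,v,z):
    o,d=ray(f,u,v);return o+d*(z-o[2])/d[2]
def proj(f,X):
    X=np.atleast_2d(X);c=X@f["R"].T+f["t"];p=c@f["intrinsics"].T;return p[:,:2]/p[:,2:]
def tri(fs,uvs):
    A=np.zeros((3,3));b=np.zeros(3)
    for f,uv in zip(fs,uvs):
        o,d=ray(f,*uv);P=np.eye(3)-np.outer(d,d);A+=P;b+=P@o
    X=np.linalg.solve(A,b);return X,[ (proj(f,X)[0]-uv).round(1).tolist() for f,uv in zip(fs,uvs)]
def tool(s):
    q=s["tool_rot"];return np.array(s["tool_pos"]),Ro.from_quat([q[1],q[2],q[3],q[0]])
def crop(f,u0,v0,u1,v1,k,name):
    im=cv2.resize(f["color"][v0:v1,u0:u1,::-1],None,fx=k,fy=k,interpolation=cv2.INTER_CUBIC);cv2.imwrite(f"pics/{name}.png",im)
E
python3 - <<'E'
from h import *
for n in["top0","scene0"]:
    f=load(n);hsv=cv2.cvtColor(f["color"],cv2.COLOR_RGB2HSV)
    H,S,V=cv2.split(hsv)
    for nm,m in [("red",((H<6)|(H>174))&(S>180)&(V>100)),("blue",(H>100)&(H<130)&(S>120)&(V>50))]:
        k,l,st,c=cv2.connectedComponentsWithStats(m.astype(np.uint8))
        for i in range(1,k):
            if 20<st[i,4]<1500:
                ys,xs=np.nonzero(l==i)
                P=np.array([onz(f,x,y,.016)[:2] for x,y in zip(xs,ys)])
                r=cv2.minAreaRect((P*1000).astype(np.float32))
                print(n,nm,c[i].round(1),st[i,4],P.mean(0).round(4),np.round(r[1],1),round(r[2],1))
f=load("top0");crop(f,230,90,390,210,5,"ts");crop(f,380,190,470,265,8,"tk")
f=load("scene0");crop(f,300,110,440,300,3,"ss");
E
```

```text
top0 red [198.9 107.3] 382 [0.9441 0.4194] [62.6 84.8] 0.8
top0 red [406.4 228.8] 95 [ 0.5107 -0.3187] [54.9 21.5] 3.6
top0 red [447.4 230.4] 32 [ 0.5071 -0.4573] [32.8 10.9] 24.1
top0 red [365.5 259.7] 195 [ 0.4042 -0.1796] [28.6 77.5] 41.7
scene0 red [239.7 253.7] 265 [ 0.4041 -0.1813] [33.4 82.3] 42.2
scene0 red [440.4 265.7] 235 [0.9358 0.0857] [68.7 55. ] 88.0
scene0 red [  5.7 299.2] 275 [-0.0598 -0.6214] [41.7 93. ] 55.7
scene0 red [408.7 344.8] 1093 [ 0.9416 -0.1734] [ 52.4 315.6] 6.0
scene0 red [241.3 309.9] 133 [ 0.5128 -0.3203] [58.3 20.5] 4.0
scene0 red [435.  343.3] 109 [ 0.9994 -0.1393] [19.1 45.1] 0.4
scene0 red [207.3 356.4] 110 [ 0.5124 -0.4626] [41.4 16.2] 25.4
scene0 red [482.7 368.1] 434 [ 1.1239 -0.1374] [56.6 48.4] 0.0
```

View pics/ts.png

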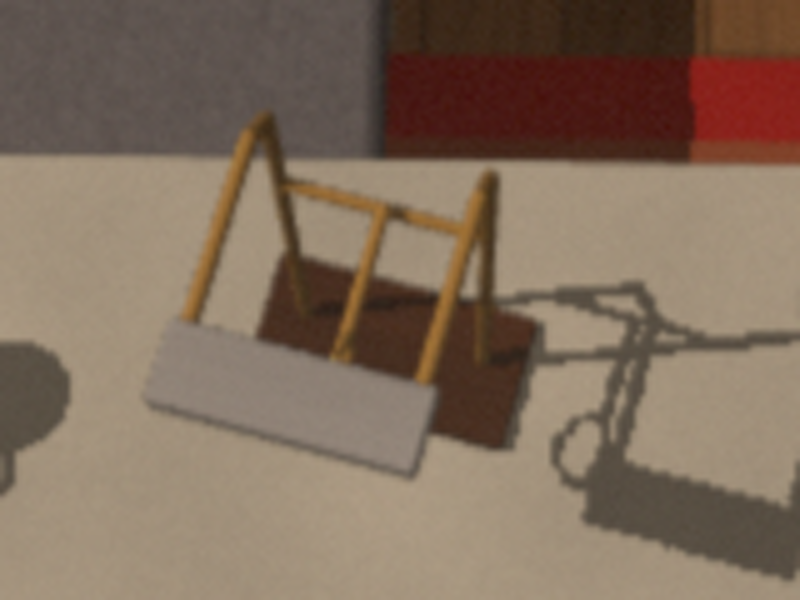

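View pics/tk.png

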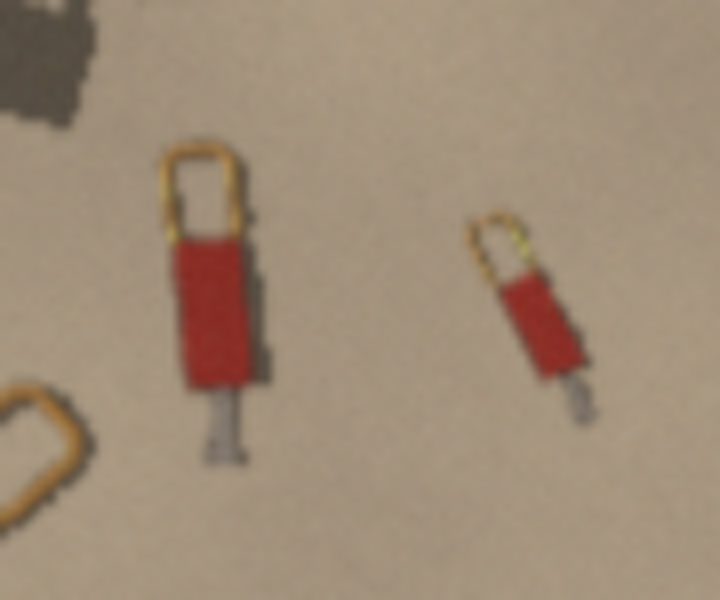

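View pics/ss.png

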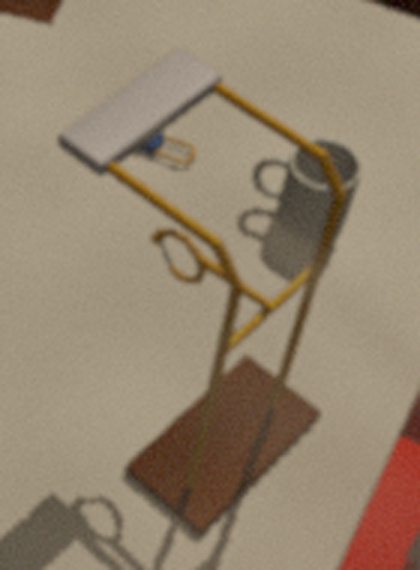

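The top view gives the middle key at (406,228), eye up at (405,209). The lamp corners, foot corners and crossbar middle are visible in both views. I'll cast their rays onto the known heights.

Run:
```python
from h import *
T=load("top0");S=load("scene0")
ct=lambda p:((p[0]+.5)/5-.5+230,(p[1]+.5)/5-.5+90)
cs=lambda p:((p[0]+.5)/3-.5+300,(p[1]+.5)/3-.5+110)
ck=lambda p:((p[0]+.5)/8-.5+380,(p[1]+.5)/8-.5+190)
feats=[ # stand xyz, top px, scene px
((-70,75,371),(146,396),(180,52)),((-20,75,371),(173,321),(220,78)),((-70,-75,371),(412,468),(62,138)),((-20,-75,371),(438,385),(101,163)),
((55,95,14),None,(246,357)),((155,95,14),(283,255),(320,409)),((55,-95,14),(507,446),(127,470)),((155,-95,14),(542,322),(205,528)),
((115,0,250),(388,208),(268,306)),]
A=[];B=[];src=[]
for X,t,s in feats:
    for nm,f,p in (("t",T,t and ct(t)),("s",S,s and cs(s))):
        if p is None: continue
        w=onz(f,*p,X[2]/1000);A.append(np.array(X[:2])/1000);B.append(w[:2]);src.append((nm,X))
A=np.array(A);B=np.array(B)
def fit(A,B):
    a=A-A.mean(0);b=B-B.mean(0);th=np.arctan2((a[:,0]*b[:,1]-a[:,1]*b[:,0]).sum(),(a*b).sum())
    R=np.array([[np.cos(th),-np.sin(th)],[np.sin(th),np.cos(th)]]);return th,B.mean(0)-R@A.mean(0),R
for nm,i in (("all",range(len(A))),("top",[k for k in range(len(A)) if src[k][0]=="t"]),("sc",[k for k in range(len(A)) if src[k][0]=="s"])):
    i=list(i);th,t,R=fit(A[i],B[i]);print(nm,np.degrees(th).round(2),t.round(4))
th,t,R=fit(A,B)
for s,b,a in zip(src,B,A):print(s,((b-(R@a+t))*1000).round(1))
# hook nose & tri
# key
pts={"eyeTL":(170,150,.008),"eyeTR":(235,150,.008),"fobL":(176,240,.016),"fobR":(244,240,.016),"fobBL":(187,388,.016),"fobBR":(252,386,.016),"bladeend":(226,462,.008)}
for k,(u,v,z) in pts.items():print(k,onz(T,*ck((u,v)),z)[:2].round(4))
```

```text
all -14.57 [0.6529 0.0451]
top -14.92 [0.6518 0.0466]
sc -14.17 [0.6539 0.0437]
('t', (-70, 75, 371)) [2.3 0.4]
('s', (-70, 75, 371)) [ 4.9 -6.3]
('t', (-20, 75, 371)) [-4.4  0.6]
('s', (-20, 75, 371)) [-0.8 -5.2]
('t', (-70, -75, 371)) [3. 5.]
('s', (-70, -75, 371)) [ 6.6 -0.3]
('t', (-20, -75, 371)) [0.  4.7]
('s', (-20, -75, 371)) [-2.3  4.4]
('s', (55, 95, 14)) [ 2.3 -4.6]
('t', (155, 95, 14)) [-5.  1.]
('s', (155, 95, 14)) [-3.4  0.8]
('t', (55, -95, 14)) [ 0.8 -1.1]
('s', (55, -95, 14)) [ 4.4 -2. ]
('t', (155, -95, 14)) [-4.7  0.2]
('s', (155, -95, 14)) [0.  6.2]
('t', (115, 0, 250)) [-1.6 -0.5]
('s', (115, 0, 250)) [-2.2 -3.4]
eyeTL [ 0.5829 -0.3033]
eyeTR [ 0.5833 -0.3313]
fobL [ 0.5421 -0.3033]
fobR [ 0.5425 -0.3322]
fobBL [ 0.4788 -0.3062]
fobBR [ 0.4801 -0.3336]
bladeend [ 0.4488 -0.3234]
```

Estimates: stand origin (0.653, 0.045) with yaw −14.6°, red key centre (0.511, −0.319) with yaw about 3°. First I'll swing round towards the keys, staying clear of the lamp.

Request:
move_arm([
  {"tx":-0.032,"ty":-0.036,"tz":-0.002,"ax":0,"ay":0,"az":0,"jaw":0},
  {"tx":-0.032,"ty":-0.036,"tz":-0.002,"ax":0,"ay":0,"az":0,"jaw":0},
  {"tx":-0.032,"ty":-0.036,"tz":-0.002,"ax":0,"ay":0,"az":0,"jaw":0},
  {"tx":-0.032,"ty":-0.036,"tz":-0.002,"ax":0,"ay":0,"az":0,"jaw":0},
  {"tx":-0.032,"ty":-0.036,"tz":-0.002,"ax":0,"ay":0,"az":0,"jaw":0},
  {"tx":-0.032,"ty":-0.036,"tz":-0.002,"ax":0,"ay":0,"az":0,"jaw":0},
  {"tx":-0.032,"ty":-0.036,"tz":-0.002,"ax":0,"ay":0,"az":0,"jaw":0},
  {"tx":-0.032,"ty":-0.036,"tz":-0.002,"ax":0,"ay":0,"az":0,"jaw":0},
  {"tx":-0.032,"ty":-0.036,"tz":-0.002,"ax":0,"ay":0,"az":0,"jaw":0},
  {"tx":-0.032,"ty":-0.036,"tz":-0.002,"ax":0,"ay":0,"az":0,"jaw":0},
  {"tx":-0.032,"ty":-0.036,"tz":-0.002,"ax":0,"ay":0,"az":0,"jaw":0},
  {"tx":-0.032,"ty":-0.036,"tz":-0.002,"ax":0,"ay":0,"az":0,"jaw":0},
])

```text
time: 1.35
tool_pos: [0.4238, 0.0852, 0.2515]
tool_rot: [0.0, 0.108, 0.994, -0.003]
contact_force: [-0.2, -0.2, 0.3]
gripper_width: 1.0
```

```bash
cat > snap.py <<'E'
import sys
from plant import manip
from h import *
def snap(n,tag):
    f=manip.grab_frame(n);np.savez(f"pics/{tag}.npz",**f);cv2.imwrite(f"pics/{tag}.png",f["color"][:,:,::-1]);return f
def rel(pos,R):
    s=manip.state();p,T=tool(s)
    d=T.inv().apply(np.array(pos)-p)*1000;rv=np.degrees((T.inv()*R).as_rotvec())
    print("t",s["time"],"pos",p.round(4),"shift mm",d.round(1),"rot",rv.round(2),"j",s["joint_pos"].round(2),"w",round(s["gripper_width"],3),"F",s["contact_force"].round(1))
def down(yaw): # tool x azimuth = yaw deg, z down
    c,s_=np.cos(np.radians(yaw)),np.sin(np.radians(yaw))
    return Ro.from_matrix(np.array([[c,s_,0],[s_,-c,0],[0,0,-1]]).T)
E
python3 - <<'E'
from snap import *
snap("wrist","w1")
rel([.511,-.319,.2],down(183))
E
```

```text
t 1.4 pos [0.4266 0.0791 0.2519] shift mm [-170.7 -368.8   56.6] rot [ -0.64   0.17 -15.87] j [ 0.02 -0.44  2.01 -0.01  1.58 -1.33] w 1.001 F [ 0.2 -4.6  1.4]
```

View pics/w1.png

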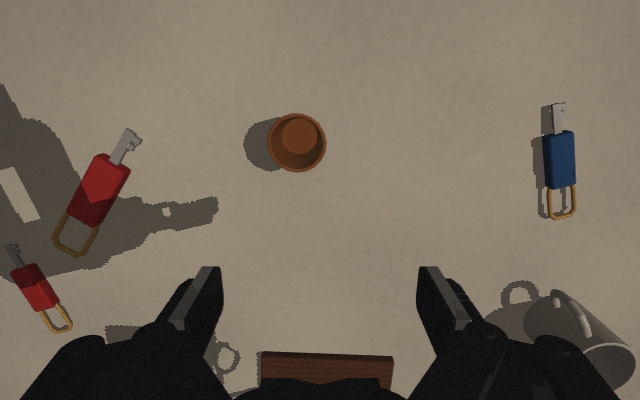

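The wrist view shows the tea-light at (297,142), the large key at (100,190), the middle key at (37,285) and the stand's foot at the bottom edge. Next I'll move over the middle key.

Request:
move_arm([
  {"tx":-0.019,"ty":-0.041,"tz":0.006,"ax":0,"ay":0,"az":0,"jaw":0},
  {"tx":-0.019,"ty":-0.041,"tz":0.006,"ax":0,"ay":0,"az":0,"jaw":0},
  {"tx":-0.019,"ty":-0.041,"tz":0.006,"ax":0,"ay":0,"az":0,"jaw":0},
  {"tx":-0.019,"ty":-0.041,"tz":0.006,"ax":0,"ay":0,"az":0,"jaw":0},
  {"tx":-0.019,"ty":-0.041,"tz":0.006,"ax":0,"ay":0,"az":0,"jaw":0},
  {"tx":-0.019,"ty":-0.041,"tz":0.006,"ax":0,"ay":0,"az":0,"jaw":0},
  {"tx":-0.019,"ty":-0.041,"tz":0.006,"ax":0,"ay":0,"az":0,"jaw":0},
  {"tx":-0.019,"ty":-0.041,"tz":0.006,"ax":0,"ay":0,"az":0,"jaw":0},
  {"tx":-0.015,"ty":-0.036,"tz":0.006,"ax":0,"ay":0,"az":0,"jaw":0},
  {"tx":0,"ty":0,"tz":0,"ax":0,"ay":0,"az":-8,"jaw":0},
  {"tx":0,"ty":0,"tz":0,"ax":0,"ay":0,"az":-8,"jaw":0},
  {"tx":0,"ty":0,"tz":0,"ax":0,"ay":0,"az":0,"jaw":0},
])

```text
time: 2.6
tool_pos: [0.508, -0.3264, 0.1959]
tool_rot: [-0.0, -0.029, 1.0, -0.003]
contact_force: [-0.4, 0.4, 0.3]
gripper_width: 1.004
```

Run:
```python
from snap import *
f=snap("wrist","w2")
rel([.511,-.319,.1],down(183))
```

```text
t 2.65 pos [ 0.508  -0.3262  0.1959] shift mm [-3.4  7.6 95.9] rot [-0.31 -0.02  0.17] j [-0.69  0.02  1.7  -0.    1.41 -2.32] w 1.002 F [-0.   0.4 -0.1]
```

View pics/w2.png

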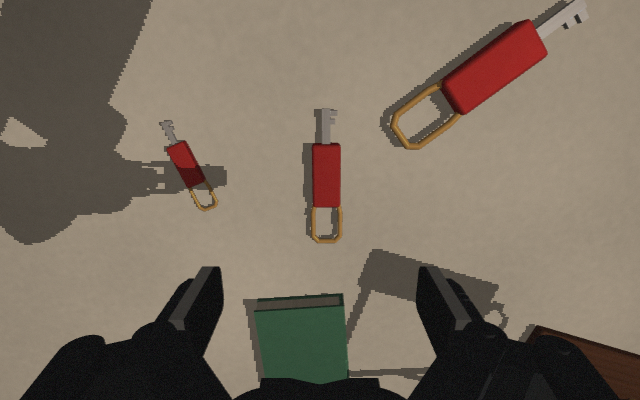

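The middle key is at (326,175), with its eye crossbar at (326,239). The green book is ahead of it at (300,335). I'll measure the key precisely from this view.

Run:
```python
from snap import *
f=load("w2");H,S,V=cv2.split(cv2.cvtColor(f["color"],cv2.COLOR_RGB2HSV))
m=(((H<6)|(H>174))&(S>150)&(V>80)).astype(np.uint8)
k,l,st,c=cv2.connectedComponentsWithStats(m)
for i in range(1,k):
    if st[i,4]>300:
        ys,xs=np.nonzero(l==i)
        P=np.array([onz(f,x,y,.016)[:2] for x,y in zip(xs,ys)])*1000
        r=cv2.minAreaRect(P.astype(np.float32));print(c[i].round(0),np.round(r[0],1),np.round(r[1],1),round(r[2],1))
crop(f,280,95,370,255,4,"w2c")
print("eye",onz(f,326,239,.0025),onz(f,326,239,.008))
```

```text
[496.  67.] [ 404.9 -177.9] [36.3 84.3] 41.1
[182. 155.] [ 500.4 -459.1] [26.4 20.9] 25.2
[326. 175.] [ 511.8 -320.1] [62.  25.9] 4.4
eye [ 0.58557962 -0.31493889  0.0025    ] [ 0.58292564 -0.31517994  0.008     ]
```

View pics/w2c.png

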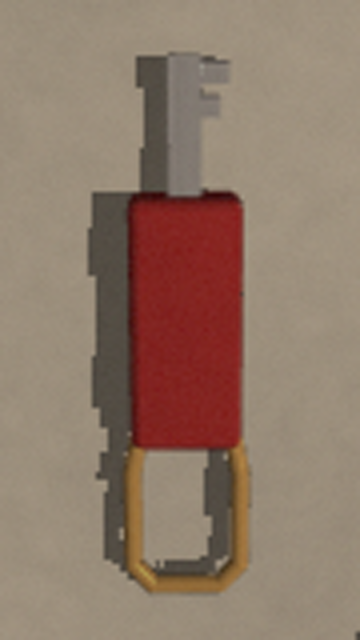

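Run:
```python
from snap import *
rel([.5058,-.3204,.004],down(184))
```

```text
t 2.65 pos [ 0.508  -0.3262  0.1959] shift mm [  1.9   7.  191.9] rot [-0.31 -0.02 -0.83] j [-0.69  0.02  1.7  -0.    1.41 -2.32] w 1.002 F [-0.   0.4 -0.1]
```

Request:
move_arm([
  {"tx":0.002,"ty":0.007,"tz":0.04,"ax":-0.3,"ay":0,"az":-0.8,"jaw":0},
  {"tx":0,"ty":0,"tz":0.04,"ax":0,"ay":0,"az":0,"jaw":0},
  {"tx":0,"ty":0,"tz":0.04,"ax":0,"ay":0,"az":0,"jaw":0},
  {"tx":0,"ty":0,"tz":0.025,"ax":0,"ay":0,"az":0,"jaw":0},
  {"tx":0,"ty":0,"tz":0.015,"ax":0,"ay":0,"az":0,"jaw":0},
  {"tx":0,"ty":0,"tz":0,"ax":0,"ay":0,"az":0,"jaw":0},
])

```text
time: 3.25
tool_pos: [0.5085, -0.3176, 0.0343]
tool_rot: [0.003, -0.028, 1.0, -0.002]
contact_force: [0.1, 0.1, -0.0]
gripper_width: 1.004
```

Run:
```python
from snap import *
f=snap("wrist","w3")
rel([.5058,-.3204,.004],down(184))
```

```text
t 3.3 pos [ 0.5093 -0.3182  0.0358] shift mm [ 3.8 -1.8 31.8] rot [-0.34  0.39 -0.75] j [-0.68  0.19  1.81  0.    1.13 -2.31] w 1.0 F [-0.1 -0.   0.7]
```

View pics/w3.png

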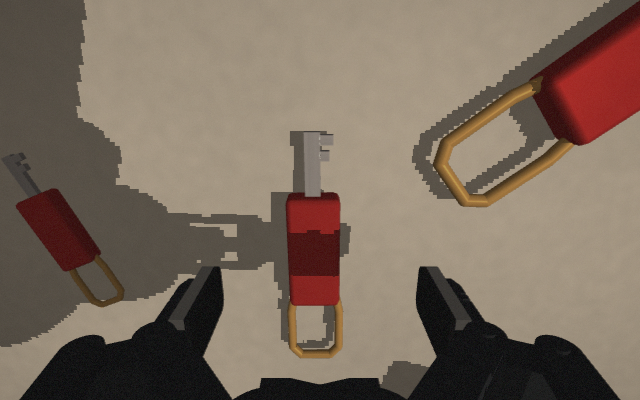

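The key sits between the fingers, with the fob at (314,248) and the crossbar at (316,354). I'll go down, close and lift a little.

Request:
move_arm([
  {"tx":0.004,"ty":-0.002,"tz":0.02,"ax":-0.3,"ay":0.4,"az":-0.7,"jaw":0},
  {"tx":0,"ty":0,"tz":0.009,"ax":0,"ay":0,"az":0,"jaw":0},
  {"tx":0,"ty":0,"tz":0,"ax":0,"ay":0,"az":0,"jaw":0},
])

```text
time: 3.6
tool_pos: [0.5096, -0.3231, 0.0124]
tool_rot: [0.004, -0.034, 0.999, -0.004]
contact_force: [0.1, -0.4, 0.3]
gripper_width: 1.002
```

Run:
```python
from snap import *
rel([.5058,-.3204,.004],down(184))
```

```text
t 3.6 pos [ 0.5096 -0.3231  0.0124] shift mm [3.7 3.  8.3] rot [-0.44  0.42 -0.12] j [-0.69  0.23  1.82 -0.    1.09 -2.33] w 1.002 F [ 0.1 -0.4  0.3]
```

Request:
move_arm([
  {"tx":0.004,"ty":0.002,"tz":0.008,"ax":-0.4,"ay":0.4,"az":0,"jaw":0},
  {"tx":0,"ty":0,"tz":0,"ax":0,"ay":0,"az":0,"jaw":0},
])

```text
time: 3.8
tool_pos: [0.507, -0.3224, 0.0067]
tool_rot: [0.002, -0.034, 0.999, -0.002]
contact_force: [0.3, 0.6, -0.7]
gripper_width: 0.999
```

Run:
```python
from snap import *
rel([.5058,-.3204,.004],down(184))
```

```text
t 3.8 pos [ 0.507  -0.3224  0.0067] shift mm [1.1 2.1 2.7] rot [-0.18  0.19 -0.15] j [-0.69  0.23  1.82 -0.    1.09 -2.33] w 0.999 F [ 0.3  0.6 -0.7]
```

Request:
move_arm([
  {"tx":0.001,"ty":0.002,"tz":0.002,"ax":0,"ay":0,"az":0,"jaw":100},
  {"tx":0,"ty":0,"tz":0,"ax":0,"ay":0,"az":0,"jaw":255},
  {"tx":0,"ty":0,"tz":0,"ax":0,"ay":0,"az":0,"jaw":255},
  {"tx":0,"ty":0,"tz":0,"ax":0,"ay":0,"az":0,"jaw":255},
  {"tx":0,"ty":0,"tz":0,"ax":0,"ay":0,"az":0,"jaw":255},
  {"tx":0,"ty":0,"tz":0,"ax":0,"ay":0,"az":0,"jaw":255},
  {"tx":0,"ty":0,"tz":0,"ax":0,"ay":0,"az":0,"jaw":255},
  {"tx":0,"ty":0,"tz":0,"ax":0,"ay":0,"az":0,"jaw":255},
])

```text
time: 4.6
tool_pos: [0.5072, -0.3213, 0.007]
tool_rot: [0.003, -0.033, 0.999, -0.003]
contact_force: [-0.4, 0.9, 0.8]
gripper_width: 0.306
```

Run:
```python
from snap import *
f=snap("wrist","w4")
rel([.5058,-.3204,.004],down(184))
```

```text
t 4.65 pos [ 0.5072 -0.3213  0.007 ] shift mm [1.4 1.  3. ] rot [-0.34  0.36 -0.17] j [-0.69  0.23  1.82  0.    1.08 -2.33] w 0.305 F [0.3 0.2 1.1]
```

View pics/w4.png

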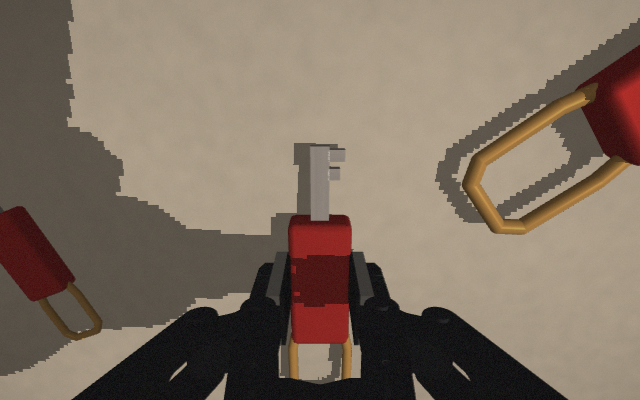

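The key is gripped: the opening is 0.305 (26 mm) and the fob is at (320,280) between the pads. Lifting.

Request:
move_arm([
  {"tx":0,"ty":0,"tz":-0.015,"ax":0,"ay":0,"az":0,"jaw":255},
  {"tx":0,"ty":0,"tz":-0.03,"ax":0,"ay":0,"az":0,"jaw":255},
  {"tx":0,"ty":0,"tz":-0.04,"ax":0,"ay":0,"az":0,"jaw":255},
  {"tx":0,"ty":0,"tz":-0.04,"ax":0,"ay":0,"az":0,"jaw":255},
  {"tx":0,"ty":0,"tz":-0.04,"ax":0,"ay":0,"az":0,"jaw":255},
  {"tx":0,"ty":0,"tz":-0.03,"ax":0,"ay":0,"az":0,"jaw":255},
  {"tx":0,"ty":0,"tz":0,"ax":0,"ay":0,"az":0,"jaw":255},
  {"tx":0,"ty":0,"tz":0,"ax":0,"ay":0,"az":0,"jaw":255},
])

```text
time: 5.45
tool_pos: [0.5045, -0.3191, 0.2138]
tool_rot: [0.003, -0.033, 0.999, -0.003]
contact_force: [0.5, 0.6, -1.3]
gripper_width: 0.306
```

```bash
cat >> snap.py <<'E'
# hook frame
YAW=np.radians(-14.6); HO=np.array([.653,.045,.215])
def hookR():
    c,s=np.cos(YAW),np.sin(YAW);a=np.radians(35)
    Sx=np.array([c,s,0]);y=np.array([-s,c,0]);x=Sx*np.cos(a)+np.array([0,0,np.sin(a)]);z=np.cross(x,y)
    return np.stack([x,y,z],1)
EYE=np.array([-.0766,0,-.001])  # crossbar in the tool frame
def goal(hx,hz=-4,hy=0):
    H=hookR();eye=HO+H@(np.array([hx,hy,hz])/1000)
    R=Ro.from_matrix(np.stack([-H[:,0],H[:,1],-H[:,2]],1))
    return eye-R.apply(EYE),R
E
python3 - <<'E'
from snap import *
f=snap("wrist","w5");snap("scene","s5");snap("top","t5")
rel(*goal(-120));print(goal(-120)[0],goal(-40)[0])
p,T=tool(manip.state());print(proj(load("s5"),p),proj(load("t5"),p))
E
```

```text
t 5.6 pos [ 0.504  -0.3186  0.2117] shift mm [-22.5 403.2 112.4] rot [  5.49 -34.49  17.88] j [-0.69 -0.    1.7   0.    1.44 -2.33] w 0.304 F [-0.8  0.1 -1. ]
[0.49993027 0.08487168 0.09813911] [0.56334635 0.06835303 0.14402523]
[[227.69012522 274.34695287]] [[419.52027668 220.47801517]]
```

View pics/w5.png

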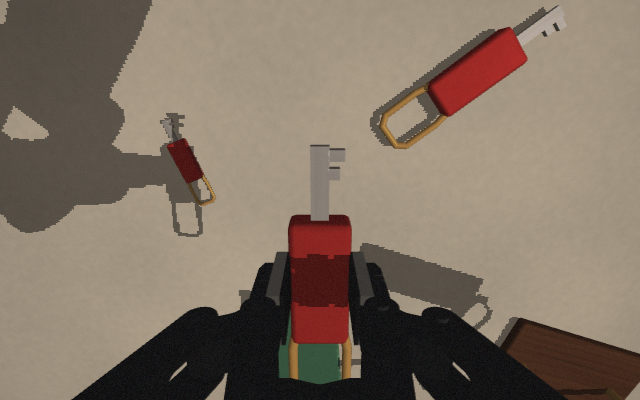

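The grasp is unchanged: the fob is still at (320,280) after the lift. I'll tilt the hand before going near the stand.

Request:
move_arm([
  {"tx":0,"ty":0,"tz":0,"ax":1.1,"ay":-6.9,"az":3.6,"jaw":255},
  {"tx":0,"ty":0,"tz":0,"ax":1.1,"ay":-6.9,"az":3.6,"jaw":255},
  {"tx":0,"ty":0,"tz":0,"ax":1.1,"ay":-6.9,"az":3.6,"jaw":255},
  {"tx":0,"ty":0,"tz":0,"ax":1.1,"ay":-6.9,"az":3.6,"jaw":255},
  {"tx":0,"ty":0,"tz":0,"ax":1.1,"ay":-6.9,"az":3.6,"jaw":255},
  {"tx":0,"ty":0,"tz":0,"ax":0,"ay":0,"az":0,"jaw":255},
])

```text
time: 6.2
tool_pos: [0.4997, -0.3139, 0.1945]
tool_rot: [0.299, 0.13, 0.945, -0.032]
contact_force: [-0.3, 0.8, -1.5]
gripper_width: 0.308
```

Run:
```python
from snap import *
rel(*goal(-90));print(goal(-90)[0])
```

```text
t 6.2 pos [ 0.4997 -0.3139  0.1945] shift mm [115.6 383.4  23.8] rot [ 0.34 -0.05 -1.22] j [-0.84 -0.34  2.12  0.43  0.89 -2.33] w 0.308 F [-0.3  0.8 -1.5]
[0.5237113  0.07867718 0.11534641]
```

Request:
move_arm([
  {"tx":0.0115,"ty":0.038,"tz":0.0024,"ax":0,"ay":0,"az":-0.1,"jaw":255},
  {"tx":0.0115,"ty":0.038,"tz":0.0024,"ax":0,"ay":0,"az":-0.1,"jaw":255},
  {"tx":0.0115,"ty":0.038,"tz":0.0024,"ax":0,"ay":0,"az":-0.1,"jaw":255},
  {"tx":0.0115,"ty":0.038,"tz":0.0024,"ax":0,"ay":0,"az":-0.1,"jaw":255},
  {"tx":0.0115,"ty":0.038,"tz":0.0024,"ax":0,"ay":0,"az":-0.1,"jaw":255},
  {"tx":0.0115,"ty":0.038,"tz":0.0024,"ax":0,"ay":0,"az":-0.1,"jaw":255},
  {"tx":0.0115,"ty":0.038,"tz":0.0024,"ax":0,"ay":0,"az":-0.1,"jaw":255},
  {"tx":0.0115,"ty":0.038,"tz":0.0024,"ax":0,"ay":0,"az":-0.1,"jaw":255},
  {"tx":0.0115,"ty":0.036,"tz":0.0024,"ax":0,"ay":0,"az":-0.1,"jaw":255},
  {"tx":0.005,"ty":0.015,"tz":0,"ax":0,"ay":0,"az":0,"jaw":255},
  {"tx":0,"ty":0,"tz":0,"ax":0,"ay":0,"az":0,"jaw":255},
])

```text
time: 7.3
tool_pos: [0.5179, 0.0614, 0.1142]
tool_rot: [0.285, 0.118, 0.95, -0.04]
contact_force: [0.8, -0.9, -0.9]
gripper_width: 0.302
```

Run:
```python
from snap import *
f=snap("wrist","w6");s=snap("scene","s6");t=snap("top","t6")
rel(*goal(-90))
crop(s,300,100,440,290,3,"s6c");crop(t,230,100,360,240,4,"t6c")
H=hookR()
p,T=tool(manip.state());eye=p+T.apply(EYE)
for n,g in(("w",f),("s",s),("t",t)):
    print(n,"eye",proj(g,eye).round(1),"hookO,nose,x38",proj(g,[HO,HO+H@[0,0,-.017],HO+H@[.04,0,0]]).round(1).tolist())
```

```text
t 7.45 pos [0.5184 0.0588 0.1151] shift mm [-0.4 20.6 -0.2] rot [-0.35 -1.45  0.24] j [ 0.07 -0.43  2.31 -0.28  0.72 -1.09] w 0.306 F [ 0.  -0.1 -0.3]
w eye [[312.9 395.2]] hookO,nose,x38 [[345.4, 519.4], [343.7, 488.4], [343.5, 561.0]]
s eye [[329.6 196.9]] hookO,nose,x38 [[354.6, 194.4], [356.8, 199.6], [364.8, 195.9]]
t eye [[297.9 197.7]] hookO,nose,x38 [[297.0, 169.7], [298.2, 168.1], [299.7, 157.3]]
```

View pics/w6.png

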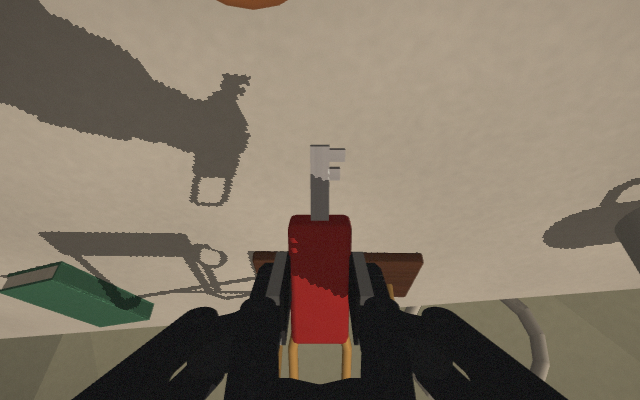

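View pics/s6c.png

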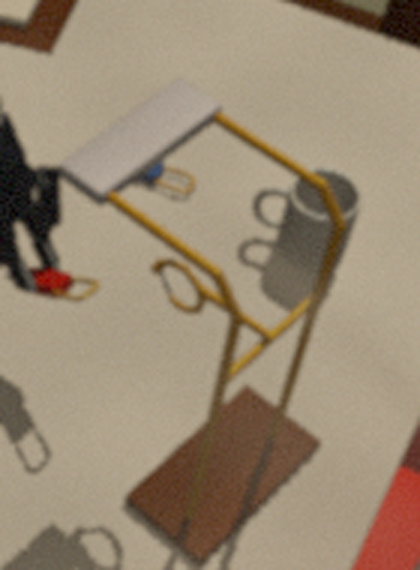

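View pics/t6c.png

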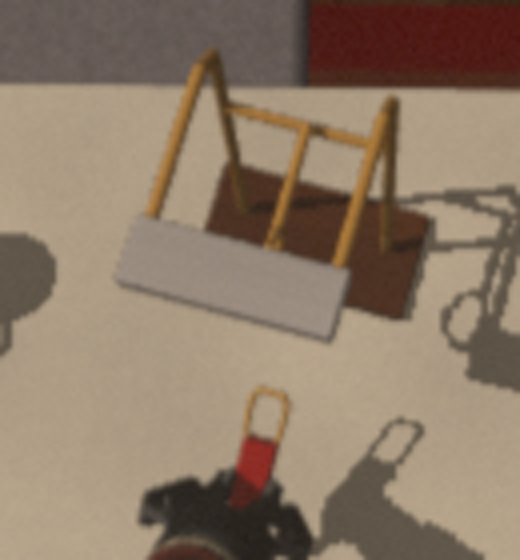

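The wrist view can't see the hook because the hand hides it. The scene and top views show both the eye and the hook, so I'll enlarge them and triangulate.

Run:
```python
from snap import *
s=load("s6");t=load("t6")
crop(s,315,170,405,225,8,"s6d");crop(t,270,120,330,210,6,"t6d")
```

```text
(no output)
```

View pics/s6d.png

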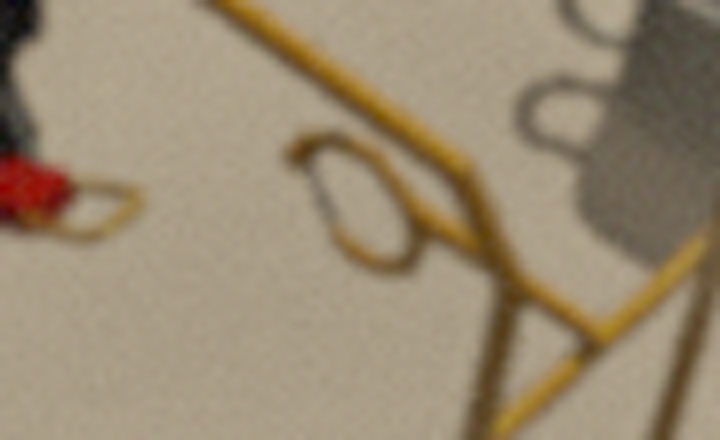

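View pics/t6d.png

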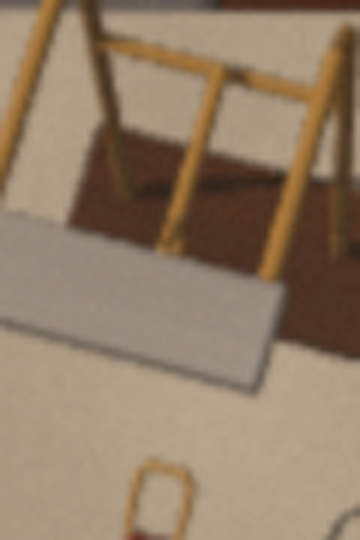

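Run:
```python
from snap import *
s=load("s6");t=load("t6");H=hookR()
c,n=np.cos(YAW),np.sin(YAW);S=lambda x,y,z:np.array([HO[0]+c*x-n*y,HO[1]+n*x+c*y,z])
ps=lambda X:((proj(s,X)[0]-[315,170]+.5)*8-.5).round(0)
pt=lambda X:((proj(t,X)[0]-[270,120]+.5)*6-.5).round(0)
hk=lambda x,z:HO+H@[x/1000,0,z/1000]
for nm,X in [("nose",hk(0,-17)),("hinge17",hk(0,17)),("back",hk(41.5,0)),("bot",hk(20,-25.5)),("top",hk(20,22.5)),("junction",S(.115,0,.245)),("junctionT",S(.115,0,.25))]:print(nm,ps(X),pt(X))
for y in(.065,-.065):
    for z in(.363,.014,.245):print("post",y,z,ps(S(.115,y,z)),pt(S(.115,y,z)))
for x in(.03,.06,.09,.115):print("stem",x,pt(S(x,0,.245)))
for X in [(-.07,.075),(-.07,-.075),(-.02,-.075)]:print("lamp",pt(S(*X,.371)))
# eye corners triangulated mid
us=lambda p:((p[0]+.5)/8-.5+315,(p[1]+.5)/8-.5+170)
ut=lambda p:((p[0]+.5)/6-.5+270,(p[1]+.5)/6-.5+120)
X,r=tri([s,t],[us((121,217)),ut((166,466))]);p,T=tool(manip.state())
print("eye tri",X.round(4),r,"pred",(p+T.apply(EYE)).round(4),"in tool",(T.inv().apply(X-p)*1000).round(1))
X,r=tri([s,t],[us((603,335)),ut((218,73))]);print("junction",X,r,S(.115,0,.245))
```

```text
nose [338. 240.] [171. 291.]
hinge17 [302. 157.] [158. 311.]
back [405. 211.] [181. 223.]
bot [387. 268.] [183. 250.]
top [337. 148.] [163. 276.]
junction [604. 342.] [225.  70.]
junctionT [606. 333.] [225.  67.]
post 0.065 0.363 [806. -18.] [ 80. -64.]
post 0.065 0.014 [610. 601.] [132. 192.]
post 0.065 0.245 [728. 228.] [101.  38.]
post -0.065 0.363 [528. 225.] [355.   7.]
post -0.065 0.014 [389. 817.] [344. 248.]
post -0.065 0.245 [472. 463.] [351. 103.]
stem 0.03 [178. 227.]
stem 0.06 [195. 171.]
stem 0.09 [212. 116.]
stem 0.115 [225.  70.]
lamp [-64. 300.]
lamp [266. 388.]
lamp [297. 282.]
eye tri [0.5803 0.0447 0.1588] [[0.4, -0.1], [0.2, 0.3]] pred [0.5797 0.0432 0.1583] in tool [-77.    1.6  -1.3]
junction [0.763019   0.0195605  0.24393502] [[0.1, -0.0], [0.1, 0.1]] [0.76428655 0.01601202 0.245     ]
```

Scene matches well. In the top view the stand sits 1–2 px left of prediction. I'll refit the stand pose by least squares on the corner and hook points.

Run:
```python
from snap import *
from scipy.optimize import least_squares
s=load("s6");t=load("t6")
us=lambda p:((p[0]+.5)/8-.5+315,(p[1]+.5)/8-.5+170)
ut=lambda p:((p[0]+.5)/6-.5+270,(p[1]+.5)/6-.5+120)
ct=lambda p:((p[0]+.5)/5-.5+230,(p[1]+.5)/5-.5+90)
cs=lambda p:((p[0]+.5)/3-.5+300,(p[1]+.5)/3-.5+110)
a=np.radians(35);hk=lambda x,z:(x*np.cos(a)-z*np.sin(a),0,215+x*np.sin(a)+z*np.cos(a))
O=[(s,hk(0,-17),us((340,238)),3),(s,hk(0,17),us((299,153)),2),(s,(115,0,245),us((603,338)),2),(s,hk(0,2),us((322,200)),2),
(t,(115,0,245),ut((218,73)),2),(t,(115,-65,14),ut((342,252)),1),(t,(115,65,14),ut((125,192)),1),
(t,(-70,-75,371),ut((256,388)),1),(t,(-20,-75,371),ut((286,287)),1),(t,(-70,75,371),ct((146,396)),1),(t,(-20,75,371),ct((173,321)),1),
(t,(115,65,363),ct((264,120)),1),(t,(115,-65,363),ct((489,178)),1),
(s,(-70,75,371),cs((180,52)),1),(s,(-20,75,371),cs((220,78)),1),(s,(-70,-75,371),cs((62,138)),1)]
def S(q,X):
    c,n=np.cos(q[2]),np.sin(q[2]);x,y,z=np.array(X)/1000;return np.array([q[0]+c*x-n*y,q[1]+n*x+c*y,z])
def res(q,O):return np.concatenate([(proj(f,S(q,X))[0]-p)*w for f,X,p,w in O])
for nm,o in (("all",O),("top",[k for k in O if k[0] is t]),("scene",[k for k in O if k[0] is s])):
    r=least_squares(res,[.653,.045,-.255],args=(o,),loss="soft_l1");print(nm,r.x[:2].round(4),np.degrees(r.x[2]).round(2))
    print((r.fun.reshape(-1,2)/np.array([[k[3]] for k in o])).round(1).tolist())
```

```text
all [0.6525 0.0465] -14.45
[[-0.2, -0.2], [0.5, 0.0], [0.2, -0.0], [-0.4, -1.2], [0.6, -0.3], [-0.1, -0.5], [0.6, 0.2], [1.2, 0.2], [1.3, -0.7], [-0.4, 1.1], [-0.2, -1.4], [-0.1, -4.5], [0.8, -4.4], [-0.6, -2.5], [1.2, -1.5], [-2.2, -1.5]]
top [0.651  0.0481] -14.72
[[0.3, 0.2], [-0.5, -0.0], [0.3, 0.6], [0.4, 0.8], [0.6, -0.0], [-1.1, 1.5], [-0.9, -1.0], [-0.5, -4.0], [0.3, -3.7]]
scene [0.6532 0.0454] -14.12
[[-0.1, 0.2], [0.5, 0.4], [0.4, 0.2], [-0.3, -0.8], [-0.8, -2.1], [1.1, -1.2], [-2.2, -0.9]]
```

```bash
sed -i 's/^YAW=.*/YAW=np.radians(-14.5); HO=np.array([.6525,.0465,.215])/; s/^EYE=.*/EYE=np.array([-.077,.001,-.0012])/' snap.py
python3 - <<'E'
from snap import *
rel(*goal(-30))
E
```

```text
t 7.45 pos [0.5184 0.0588 0.1151] shift mm [-59.2  20.5  -2. ] rot [-0.4  -1.45  0.16] j [ 0.07 -0.43  2.31 -0.28  0.72 -1.09] w 0.306 F [ 0.  -0.1 -0.3]
```

Request:
move_arm([
  {"tx":0,"ty":0.011,"tz":0,"ax":-0.2,"ay":-0.7,"az":0,"jaw":255},
  {"tx":0,"ty":0.01,"tz":-0.001,"ax":-0.2,"ay":-0.8,"az":0,"jaw":255},
  {"tx":-0.015,"ty":0,"tz":0,"ax":0,"ay":0,"az":0,"jaw":255},
  {"tx":-0.015,"ty":0,"tz":0,"ax":0,"ay":0,"az":0,"jaw":255},
  {"tx":-0.015,"ty":0,"tz":0,"ax":0,"ay":0,"az":0,"jaw":255},
  {"tx":-0.01,"ty":0,"tz":0,"ax":0,"ay":0,"az":0,"jaw":255},
  {"tx":0,"ty":0,"tz":0,"ax":0,"ay":0,"az":0,"jaw":255},
  {"tx":0,"ty":0,"tz":0,"ax":0,"ay":0,"az":0,"jaw":255},
])

```text
time: 8.25
tool_pos: [0.5715, 0.0574, 0.1518]
tool_rot: [0.299, 0.126, 0.945, -0.043]
contact_force: [0.4, 0.2, -1.0]
gripper_width: 0.305
```

Run:
```python
from snap import *
s=snap("scene","s7");t=snap("top","t7")
rel(*goal(-30))
p,T=tool(manip.state());eye=p+T.apply(EYE);print("eye in hook",(hookR().T@(eye-HO)*1000).round(1))
crop(s,315,170,405,225,8,"s7d");crop(t,260,130,330,220,6,"t7d")
print((proj(s,eye)[0]-[315,170]+.5)*8,(proj(t,eye)[0]-[260,130]+.5)*6)
```

```text
t 8.35 pos [0.5711 0.0578 0.1515] shift mm [ 3.8  8.4 -0.1] rot [-0.67  0.14 -0.45] j [ 0.06 -0.33  2.18 -0.29  0.72 -1.08] w 0.306 F [ 0.2  1.3 -1.8]
eye in hook [-26.2  -9.   -3.8]
[257.03500269 211.96750541] [230.6136066  292.43281009]
```

View pics/s7d.png

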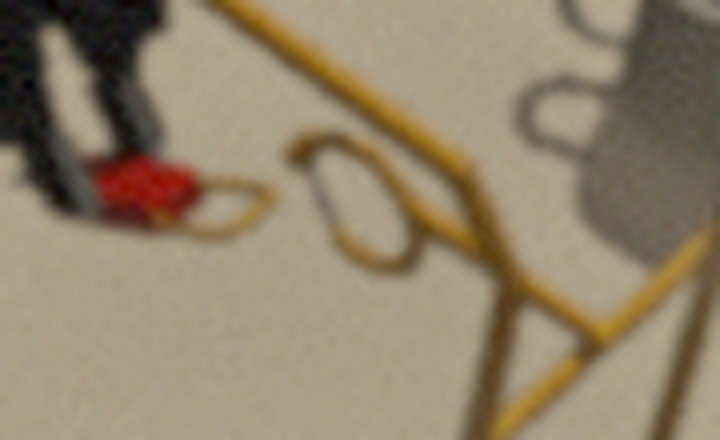

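View pics/t7d.png

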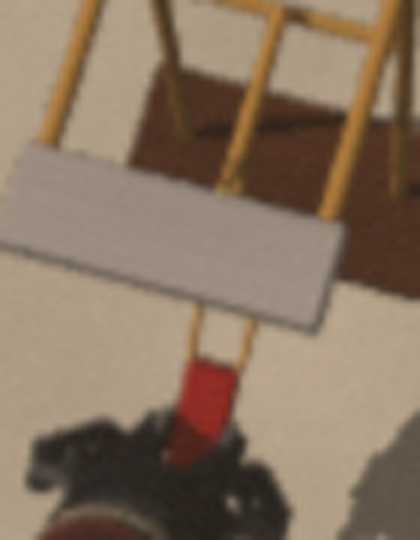

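The model agrees with the scene view: the crossbar middle is at (255,213) in the crop against a predicted (257,212). The eye is about 8 mm too far right, so I'll correct that.

Request:
move_arm([
  {"tx":0.004,"ty":0.009,"tz":0,"ax":-0.7,"ay":0.1,"az":-0.5,"jaw":255},
  {"tx":0,"ty":0,"tz":0,"ax":0,"ay":0,"az":0,"jaw":255},
])

```text
time: 8.55
tool_pos: [0.5691, 0.0681, 0.1478]
tool_rot: [0.298, 0.119, 0.946, -0.038]
contact_force: [-0.4, -0.0, 0.1]
gripper_width: 0.303
```

```bash
cat >> snap.py <<'E'
def hk():
    s=manip.state();p,T=tool(s);eye=p+T.apply(EYE);print("eye in hook",(hookR().T@(eye-HO)*1000).round(1),"w",round(s["gripper_width"],3),"F hook",(hookR().T@s["contact_force"]).round(1))
E
python3 - <<'E'
from snap import *
rel(*goal(-30));hk()
E
```

```text
t 8.55 pos [0.5691 0.0681 0.1478] shift mm [-2.1 -1.1 -0.5] rot [ 0.07 -0.07  0.1 ] j [ 0.08 -0.32  2.18 -0.29  0.72 -1.08] w 0.303 F [-0.4 -0.   0.1]
eye in hook [-32.1   1.2  -4.6] w 0.303 F hook [-0.3 -0.1  0.3]
```

Request:
move_arm([
  {"tx":-0.008,"ty":-0.001,"tz":0,"ax":0,"ay":0,"az":0,"jaw":255},
  {"tx":-0.008,"ty":0,"tz":0,"ax":0,"ay":0,"az":0,"jaw":255},
  {"tx":-0.008,"ty":0,"tz":0,"ax":0,"ay":0,"az":0,"jaw":255},
  {"tx":0,"ty":0,"tz":0,"ax":0,"ay":0,"az":0,"jaw":255},
])

```text
time: 8.95
tool_pos: [0.5891, 0.0627, 0.1622]
tool_rot: [0.298, 0.118, 0.947, -0.037]
contact_force: [0.2, -0.7, -0.6]
gripper_width: 0.305
```

Run:
```python
from snap import *
rel(*goal(0));hk()
s=snap("scene","s8");crop(s,315,170,405,225,8,"s8d")
p,T=tool(manip.state());eye=p+T.apply(EYE);print((proj(s,eye)[0]-[315,170]+.5)*8)
```

```text
t 8.95 pos [0.5891 0.0627 0.1622] shift mm [-6.9 -0.9 -0.5] rot [ 0.12 -0.08  0.21] j [ 0.06 -0.29  2.13 -0.27  0.73 -1.11] w 0.305 F [ 0.2 -0.7 -0.6]
eye in hook [-6.9  1.1 -4.6] w 0.305 F hook [-0.  -0.6 -0.7]
[313.47708034 203.77203661]
```

View pics/s8d.png

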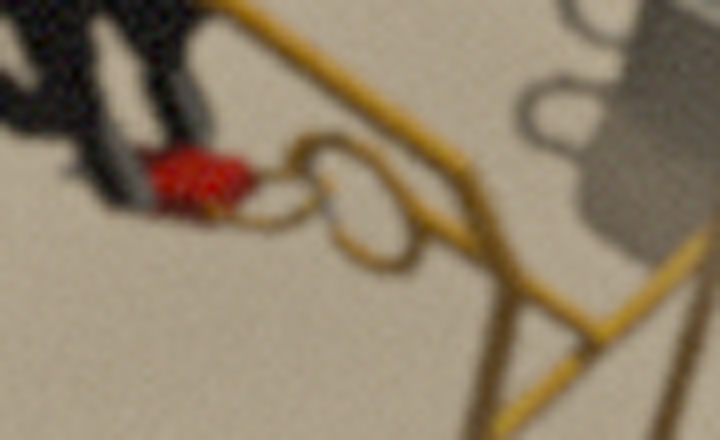

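The crossbar, centred at (313,200), is at the gate and lined up with it. Pushing in.

Request:
move_arm([
  {"tx":-0.006,"ty":-0.001,"tz":0,"ax":0,"ay":0,"az":0,"jaw":255},
  {"tx":-0.006,"ty":0,"tz":0,"ax":0,"ay":0,"az":0,"jaw":255},
  {"tx":-0.006,"ty":0,"tz":0,"ax":0,"ay":0,"az":0,"jaw":255},
  {"tx":0,"ty":0,"tz":0,"ax":0,"ay":0,"az":0,"jaw":255},
])

```text
time: 9.4
tool_pos: [0.6017, 0.0577, 0.1698]
tool_rot: [0.294, 0.119, 0.948, -0.038]
contact_force: [-0.3, 0.7, -2.8]
gripper_width: 0.304
```

Run:
```python
from snap import *
rel(*goal(30));hk()
```

```text
t 9.4 pos [0.6017 0.0577 0.1698] shift mm [-21.5   0.8  -2.3] rot [ 0.02 -0.52  0.21] j [ 0.05 -0.27  2.1  -0.25  0.75 -1.13] w 0.304 F [-0.3  0.7 -2.8]
eye in hook [ 8.5 -0.6 -6.8] w 0.304 F hook [-2.   0.6 -2. ]
```

Request:
move_arm([
  {"tx":-0.006,"ty":0,"tz":-0.002,"ax":0,"ay":-0.4,"az":0,"jaw":255},
  {"tx":-0.006,"ty":0,"tz":-0.001,"ax":0,"ay":-0.2,"az":0,"jaw":255},
  {"tx":-0.006,"ty":0,"tz":0,"ax":0,"ay":0,"az":0,"jaw":255},
])

```text
time: 9.7
tool_pos: [0.6137, 0.0543, 0.1807]
tool_rot: [0.297, 0.118, 0.947, -0.039]
contact_force: [-0.6, 0.3, -0.3]
gripper_width: 0.305
```

Run:
```python
from snap import *
rel(*goal(30));hk()
s=snap("scene","s9");crop(s,315,170,405,225,8,"s9d")
```

```text
t 9.7 pos [0.6137 0.0543 0.1807] shift mm [-5.1  1.1 -0.2] rot [-0.03 -0.11  0.26] j [ 0.04 -0.25  2.07 -0.25  0.75 -1.15] w 0.305 F [-0.6  0.3 -0.3]
eye in hook [24.9 -0.8 -4.3] w 0.305 F hook [-0.7  0.1  0.2]
```

View pics/s9d.png

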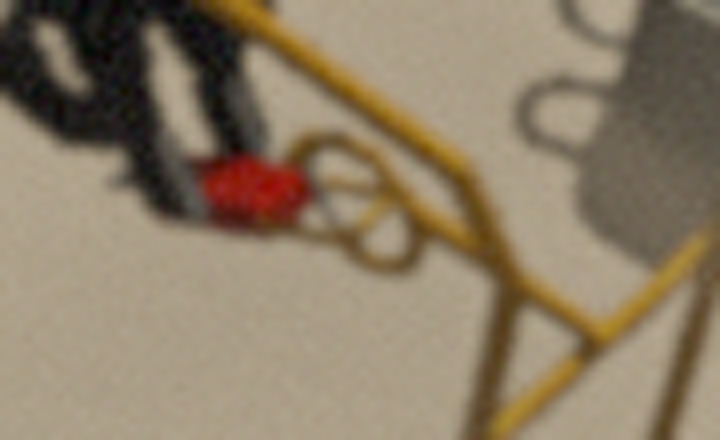

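The crossbar, at (370,210), is inside the loop. The grey gate line at (325,205) looks shut again and the force has dropped. I'll go 4 mm more to be sure.

Request:
move_arm([
  {"tx":-0.004,"ty":0.001,"tz":0,"ax":0,"ay":0,"az":0,"jaw":255},
  {"tx":0,"ty":0,"tz":0,"ax":0,"ay":0,"az":0,"jaw":255},
  {"tx":0,"ty":0,"tz":0,"ax":0,"ay":0,"az":0,"jaw":255},
])

```text
time: 10.05
tool_pos: [0.6213, 0.0541, 0.1888]
tool_rot: [0.302, 0.118, 0.945, -0.038]
contact_force: [-0.6, 0.6, -1.1]
gripper_width: 0.306
```

Run:
```python
from snap import *
rel(*goal(30));hk()
s=snap("scene","s10");crop(s,335,175,375,210,16,"s10d")
```

```text
t 10.05 pos [0.6213 0.0541 0.1888] shift mm [ 5.7 -0.5  2.1] rot [0.07 0.44 0.19] j [ 0.04 -0.24  2.05 -0.25  0.75 -1.15] w 0.306 F [-0.6  0.6 -1.1]
eye in hook [35.7  0.8 -1.3] w 0.306 F hook [-1.2  0.4 -0.5]
```

View pics/s10d.png

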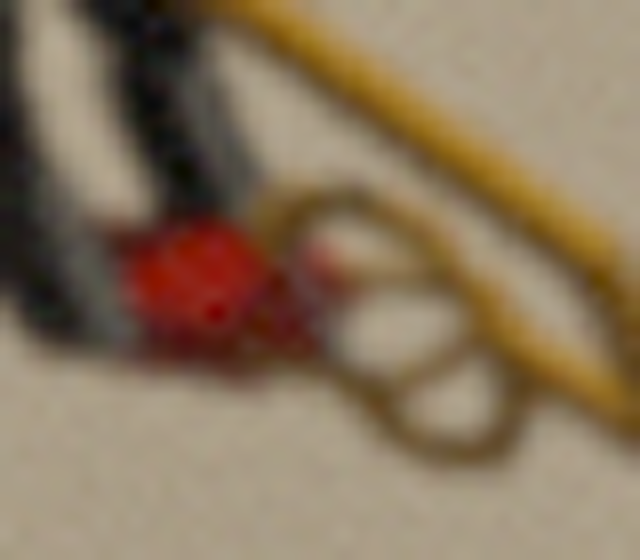

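The eye is at the hook's back and the fob is close to the gate. I'll back off to x about 18 mm and check that the gate is shut.

Request:
move_arm([
  {"tx":0.007,"ty":0,"tz":0.002,"ax":0,"ay":0.4,"az":0,"jaw":255},
  {"tx":0.006,"ty":0,"tz":0.002,"ax":0,"ay":0,"az":0,"jaw":255},
  {"tx":0,"ty":0,"tz":0,"ax":0,"ay":0,"az":0,"jaw":255},
  {"tx":0,"ty":0,"tz":0,"ax":0,"ay":0,"az":0,"jaw":255},
])

```text
time: 10.5
tool_pos: [0.612, 0.0565, 0.1765]
tool_rot: [0.298, 0.118, 0.946, -0.038]
contact_force: [-0.2, -0.3, -0.5]
gripper_width: 0.306
```

Run:
```python
from snap import *
rel(*goal(18,-8));hk()
s=snap("scene","s11");crop(s,335,175,375,210,16,"s11d")
```

```text
t 10.5 pos [0.612  0.0565 0.1765] shift mm [ 2.7 -0.5  1.6] rot [ 0.07 -0.02  0.21] j [ 0.05 -0.25  2.07 -0.25  0.74 -1.14] w 0.306 F [-0.2 -0.3 -0.5]
eye in hook [20.7  0.8 -6.4] w 0.306 F hook [-0.4 -0.3 -0.3]
```

View pics/s11d.png

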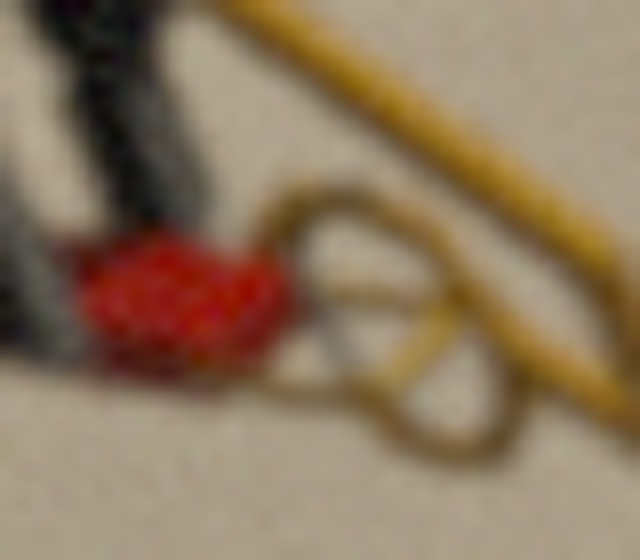

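The gate runs straight from (290,240) to (365,380), so it is shut with the crossbar inside. I'll ease back a bit, then open.

Request:
move_arm([
  {"tx":0.006,"ty":0,"tz":0.003,"ax":0,"ay":0,"az":0,"jaw":255},
  {"tx":0,"ty":0,"tz":0,"ax":0,"ay":0,"az":0,"jaw":255},
  {"tx":0,"ty":0,"tz":0,"ax":0,"ay":0,"az":0,"jaw":255},
  {"tx":0,"ty":0,"tz":0,"ax":0,"ay":0,"az":0,"jaw":255},
])

```text
time: 10.95
tool_pos: [0.6084, 0.0573, 0.1697]
tool_rot: [0.298, 0.118, 0.946, -0.038]
contact_force: [0.1, -0.9, -1.2]
gripper_width: 0.305
```

Run:
```python
from snap import *
hk()
s=snap("scene","s12");crop(s,335,175,375,210,16,"s12d")
```

```text
eye in hook [13.8  0.7 -9.9] w 0.305 F hook [-0.4 -0.8 -1.1]
```

View pics/s12d.png

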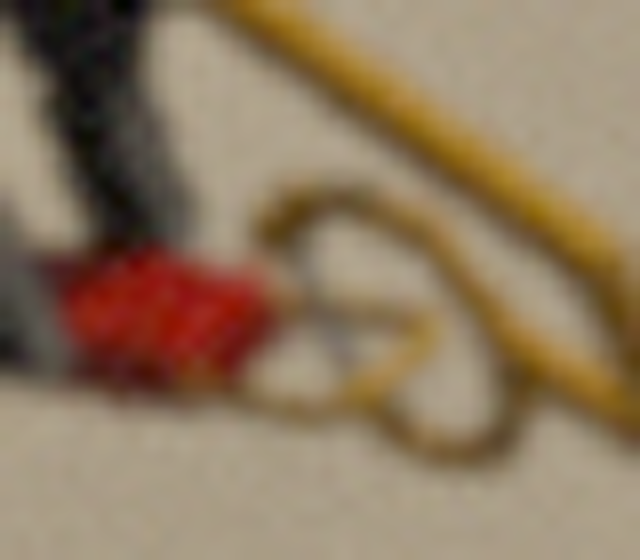

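The gate is still shut and the crossbar is inside, at (400,355). Opening the gripper.

Request:
move_arm([
  {"tx":0,"ty":0,"tz":0,"ax":0,"ay":0,"az":0,"jaw":0},
  {"tx":0,"ty":0,"tz":0,"ax":0,"ay":0,"az":0,"jaw":0},
  {"tx":0,"ty":0,"tz":0,"ax":0,"ay":0,"az":0,"jaw":0},
  {"tx":0,"ty":0,"tz":0,"ax":0,"ay":0,"az":0,"jaw":0},
  {"tx":0,"ty":0,"tz":0,"ax":0,"ay":0,"az":0,"jaw":0},
  {"tx":0,"ty":0,"tz":0,"ax":0,"ay":0,"az":0,"jaw":0},
])

```text
time: 11.6
tool_pos: [0.6098, 0.0573, 0.1719]
tool_rot: [0.3, 0.118, 0.946, -0.038]
contact_force: [0.7, -0.7, 0.6]
gripper_width: 1.006
```

Run:
```python
from snap import *
hk()
s=snap("scene","s13");crop(s,315,160,405,240,8,"s13d")
```

```text
eye in hook [16.2  1.  -8.6] w 1.006 F hook [ 1.1 -0.5 -0. ]
```

View pics/s13d.png

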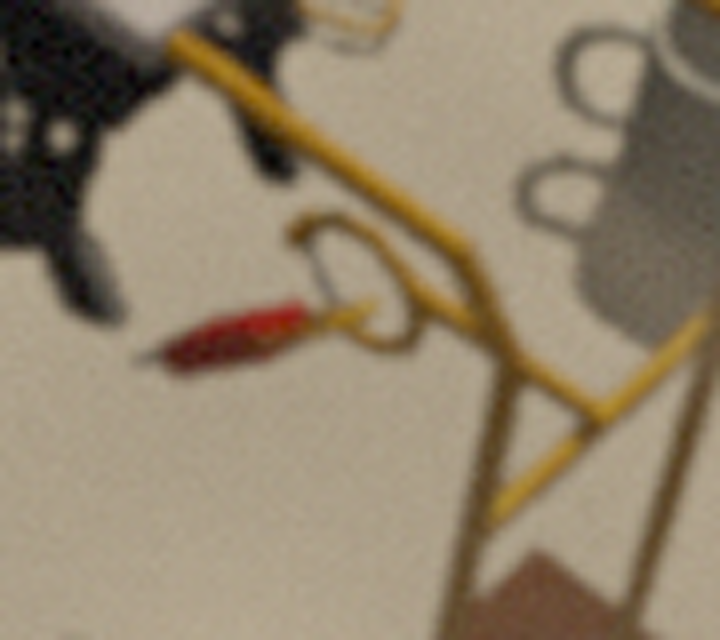

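The key has swung out of the open fingers and hangs in the hook. The gate line at (320,270) is shut. Retreating back and up.

Request:
move_arm([
  {"tx":0.01,"ty":0,"tz":-0.015,"ax":0,"ay":0,"az":0,"jaw":0},
  {"tx":0.02,"ty":0,"tz":-0.02,"ax":0,"ay":0,"az":0,"jaw":0},
  {"tx":0.025,"ty":0,"tz":-0.02,"ax":0,"ay":0,"az":0,"jaw":0},
  {"tx":0.025,"ty":0,"tz":-0.02,"ax":0,"ay":0,"az":0,"jaw":0},
  {"tx":0.025,"ty":0,"tz":-0.02,"ax":0,"ay":0,"az":0,"jaw":0},
  {"tx":0,"ty":0,"tz":0,"ax":0,"ay":0,"az":0,"jaw":0},
  {"tx":0,"ty":0,"tz":0,"ax":0,"ay":0,"az":0,"jaw":0},
  {"tx":0,"ty":0,"tz":0,"ax":0,"ay":0,"az":0,"jaw":0},
  {"tx":0,"ty":0,"tz":0,"ax":0,"ay":0,"az":0,"jaw":0},
  {"tx":0,"ty":0,"tz":0,"ax":0,"ay":0,"az":0,"jaw":0},
  {"tx":0,"ty":0,"tz":0,"ax":0,"ay":0,"az":0,"jaw":0},
  {"tx":0,"ty":0,"tz":0,"ax":0,"ay":0,"az":0,"jaw":0},
])

```text
time: 12.85
tool_pos: [0.4721, 0.0915, 0.19]
tool_rot: [0.3, 0.12, 0.946, -0.038]
contact_force: [-0.9, -0.4, -0.4]
gripper_width: 1.002
```

Request:
move_arm([
  {"tx":0,"ty":0,"tz":0,"ax":0,"ay":0,"az":0,"jaw":0},
  {"tx":0,"ty":0,"tz":0,"ax":0,"ay":0,"az":0,"jaw":0},
  {"tx":0,"ty":0,"tz":0,"ax":0,"ay":0,"az":0,"jaw":0},
  {"tx":0,"ty":0,"tz":0,"ax":0,"ay":0,"az":0,"jaw":0},
  {"tx":0,"ty":0,"tz":0,"ax":0,"ay":0,"az":0,"jaw":0},
  {"tx":0,"ty":0,"tz":0,"ax":0,"ay":0,"az":0,"jaw":0},
  {"tx":0,"ty":0,"tz":0,"ax":0,"ay":0,"az":0,"jaw":0},
  {"tx":0,"ty":0,"tz":0,"ax":0,"ay":0,"az":0,"jaw":0},
  {"tx":0,"ty":0,"tz":0,"ax":0,"ay":0,"az":0,"jaw":0},
  {"tx":0,"ty":0,"tz":0,"ax":0,"ay":0,"az":0,"jaw":0},
  {"tx":0,"ty":0,"tz":0,"ax":0,"ay":0,"az":0,"jaw":0},
  {"tx":0,"ty":0,"tz":0,"ax":0,"ay":0,"az":0,"jaw":0},
])

```text
time: 14.05
tool_pos: [0.4722, 0.0914, 0.1899]
tool_rot: [0.299, 0.12, 0.946, -0.038]
contact_force: [0.2, -0.9, 0.4]
gripper_width: 0.999
```

Run:
```python
from snap import *
print(manip.state()["time"],manip.state()["tool_pos"])
s=snap("scene","s14");crop(s,315,160,405,240,8,"s14d");t=snap("top","t14")
s=snap("scene","s15");crop(s,315,160,405,240,8,"s15d")
```

```text
14.05 [0.47219683 0.09140018 0.18985823]
```

View pics/s14d.png

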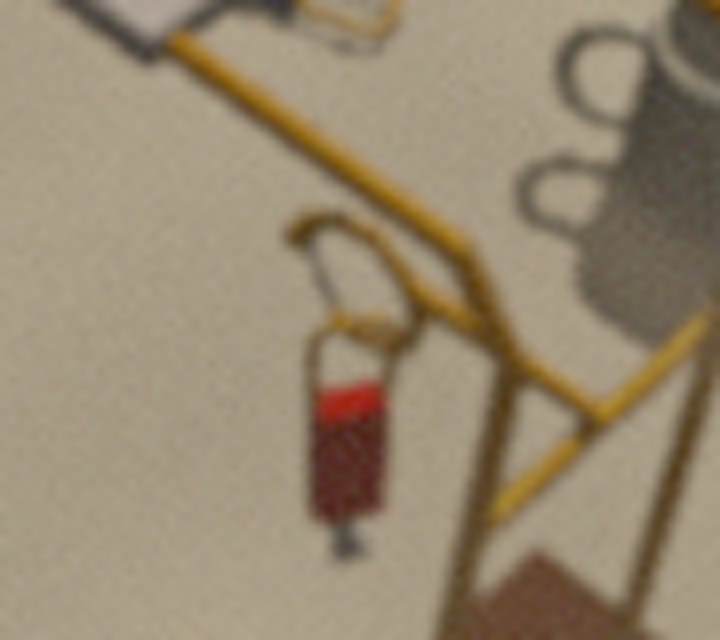

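View pics/t14.png

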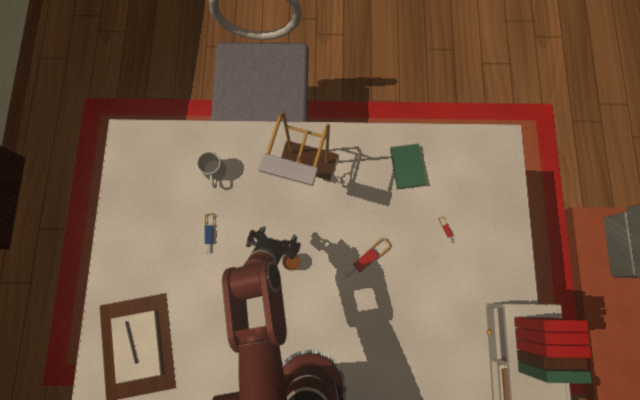

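The key hangs vertically below the hook, with the fob at (347,450) and the eye in the bend. The gate is shut and the other objects are where they were. I'll let the swing die down, then check again.

Request:
move_arm([
  {"tx":0,"ty":0,"tz":0,"ax":0,"ay":0,"az":0,"jaw":0},
  {"tx":0,"ty":0,"tz":0,"ax":0,"ay":0,"az":0,"jaw":0},
  {"tx":0,"ty":0,"tz":0,"ax":0,"ay":0,"az":0,"jaw":0},
  {"tx":0,"ty":0,"tz":0,"ax":0,"ay":0,"az":0,"jaw":0},
  {"tx":0,"ty":0,"tz":0,"ax":0,"ay":0,"az":0,"jaw":0},
  {"tx":0,"ty":0,"tz":0,"ax":0,"ay":0,"az":0,"jaw":0},
  {"tx":0,"ty":0,"tz":0,"ax":0,"ay":0,"az":0,"jaw":0},
  {"tx":0,"ty":0,"tz":0,"ax":0,"ay":0,"az":0,"jaw":0},
  {"tx":0,"ty":0,"tz":0,"ax":0,"ay":0,"az":0,"jaw":0},
  {"tx":0,"ty":0,"tz":0,"ax":0,"ay":0,"az":0,"jaw":0},
  {"tx":0,"ty":0,"tz":0,"ax":0,"ay":0,"az":0,"jaw":0},
  {"tx":0,"ty":0,"tz":0,"ax":0,"ay":0,"az":0,"jaw":0},
])

```text
time: 15.4
tool_pos: [0.4722, 0.0914, 0.1898]
tool_rot: [0.299, 0.12, 0.946, -0.038]
contact_force: [-0.1, 0.4, -0.5]
gripper_width: 1.003
```

Run:
```python
from snap import *
s=snap("scene","s16");crop(s,315,160,405,240,8,"s16d")
```

```text
(no output)
```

View pics/s16d.png

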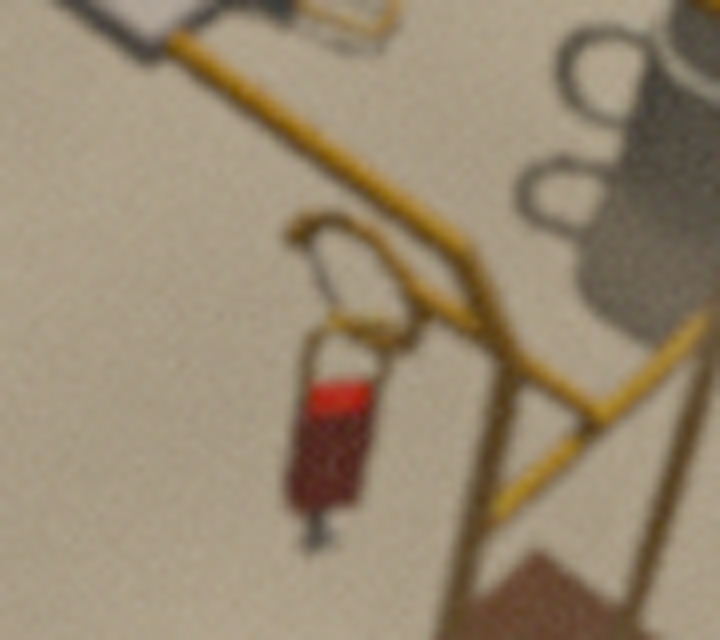

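The key is swinging only slightly (the fob is now at (333,445)). It is still in the bend and the gate is shut. Handing in.

Run:
```python
from plant import manip
print(manip.job_done())
```

```text
the job is handed in; nothing more can be done
None
```

The middle-sized red key is clipped on the snap hook. I gripped it across the fob, tilted the hand 35° in front of the stand and pushed the eye in past the gate. Then I eased back, opened the gripper and retreated. I handed the job in at about 15.5 s; it gives no verdict.

**Last checks**
- **Key:** The last scene picture shows the eye in the hook's bend, the key swinging slightly below it and the gate shut. The gate's angle can't be read directly, so that is judged from the pictures. Fob height was not measured.
- **Forces and bumps:** At the readings after each push, the force was at most about 3 N. I saw no bump of the stand or lamp.
- **Other objects:** The last top view shows the blue key, mug, book and tea-light glass where they started.

**Disagreements**
- **Stand position:** The top and scene views disagreed by about 3 mm, so I used a fit to both, which held up on insertion.
- **Eye overrun:** The eye went about 6 mm further than planned, to about the hook's back, so I backed it off before letting go. The gate still looked shut afterwards.

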